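Run the crucible carriage home under the dust hood

TASK

Press the round lock button on the crucible carriage down with the fingertips and, keeping it down, gently push the carriage along its rails until it is fully home against the end stop under the clear dust hood; then let the button spring up so that the carriage is locked there. Grasp and lift nothing: the crucibles ride along standing in their block, and the things round the slide stay where they are.

Things in the scene. Friction and masses are not known exactly. Their poses are not given: they have to be found in the camera images.
- slide: Fixed bench slide: aluminium plate 310 x 190 mm, two low rails and, over one end, a clear dust hood in an aluminium frame. Origin: centre of the plate's underside, on the worktop. Its x axis runs along the rails towards the hood, the way the carriage has to go; z is up. The hood spans x = 45 to 153 mm, y = -94 to 94 mm, is 98 mm high, open towards -x, with the end stop inside.
- carriage: The carriage: grey plate 80 mm (along x) by 168 mm, 7 mm thick, with a nest for the crucible block and a trailing tongue. Origin: centre of its underside, 36 mm up; axes as the slide's. It starts 91 to 129 mm short of home and slides along the rails only: 0.8 N, plus 4 N per m/s. Button up: a lug below it stands between two teeth of a rack (8 mm pitch, a gap at the end stop, 1 mm play), locked.
- carriage_home (a point): Fixed point on the slide: where the carriage's origin arrives when it is against the end stop (95 mm ahead of the slide's origin, 36 mm up).
- lock_button (a joint): How far the lock button is pressed (m): 0 = up, 0.008 = fully down. From 0.0055 on the lug is clear of the teeth and the carriage runs free; let go, the button springs up and locks again in the nearest gap. Spring: 3 N at the top, 5 N fully down.
- button_top (a point): Centre of the top of the lock button: a black round cap, 28 mm across, on the narrow tongue (50 mm wide) that trails from the carriage, away from the hood. Top 54 mm above the worktop when up, 46 mm when fully down, then still 3 mm above the tongue. The point moves with carriage and button; its x axis is the slide's.
- push_face (a point): Centre of the upright rear face of the push plate, a steel sheet 46 mm wide bent like a roof, top edge 76 mm above the worktop, its back sloping down towards the hood; it stands across the tongue just ahead of the button. The face is square to the slide's x axis, 21 mm ahead of the button's axis; a fingertip holding the button down can push on it. Point 66 mm up, moves with the carriage.
- crucible_block: Grey holed block, 60 x 150 x 22 mm, lying loose in the carriage's nest, long side across the rails. Origin: centre of its underside. Rides along untouched.
- crucible_1: Steel crucible, 25 mm across, 26 mm high, standing loose in a hole of the block, its rim 76 mm above the worktop. Origin: centre of its underside. Rides along untouched.
- crucible_2: Steel crucible, 25 mm across, 26 mm high, standing loose in a hole of the block, its rim 76 mm above the worktop. Origin: centre of its underside. Rides along untouched.
- crucible_3: Steel crucible, 25 mm across, 26 mm high, standing loose in a hole of the block, its rim 76 mm above the worktop. Origin: centre of its underside. Rides along untouched.
- tweezers: Bystander: steel tweezers, 140 mm long, lying on the worktop beside the slide. Origin: middle of the underside.
- brass_weight: Bystander: brass weight with a knob, 32 mm across, 42 mm high, on the worktop beside the slide. Origin: centre of its underside.
- grease_tin: Bystander: round flat tin, 64 mm across, 33 mm high, on the worktop behind the slide's outer end. Origin: centre of its underside.
- spare_ring: Bystander: sealing ring, 42 mm across, 8 mm thick, flat on the worktop behind the slide's outer end. Origin: centre of its underside.

How it is judged:
By the outcome, as a careful person would: the job done as asked, in the order asked, and still so for the second after the job is handed in, with the robot touching nothing.
It also fails if it takes over 32 s, if anything falls off the work surface, if the arm or the gripper's body presses on something with over 40 N, if the wrist force passes 120 N, or if a joint passes its speed limit or range.

ROBOT

A 7-joint arm with a two-finger parallel gripper is mounted at the origin on a cart in front of the work surface, level with it; the furniture and walls round the work are solid. World frame = base frame: x ahead of the robot, y to its left, z up, the work surface at z = 0. Lengths are in mm, angles in rad, forces in N, time in s.
With the tool pointing down it reaches from about 400 to 900 mm from the base axis. Payload 5.5 kg.
Tool frame: the origin (TCP) lies between the finger pads; the fingertips stand 14 mm ahead of it and the grasp point (between the pads) lies 5 mm behind it (env.finger_overhang is the distance from the TCP to the fingertips, in mm); z points along the fingers, y is the line along which they close (so a half turn about z gives the same grasp; the last joint's range is limited). The gripper opens to 85 mm and grips with 20 to 120 N. Pads are 22 mm wide; open, the fingers measure 114 mm over their backs; the gripper's body (76 mm by 85 mm) begins 54 mm behind the grasp point. The pads swing forward as they close: fully open they stand 13 mm farther back than shut.
Start: joints at [1.499, 0.501, -0.427, 1.55, 0.221, 1.138, -0.21], TCP at [213.611, -613.898, 213.81] pointing down, gripper open.
Joint ranges: [-2.88, 2.88], [-0.31, 2.03], [-1.54, 1.56], [0.2, 2.42], [-1.41, 4.55], [0.19, 2.02], [-2.57, 2.57]. Speed limits (rad/s): [2.57, 2.57, 3.14, 3.14, 3.14, 3.14, 3.14].

INTERFACE

Orientations are given as a rotation vector (axis times angle).
In Python, from station import env gives the robot as it stands.
- The arm moves only by the tool apply_moves, never from a script. Its argument "deltas" is a list of rows, each an object of numbers: "x", "y", "z": the shift along the tool's x, y, z normalised to -1 to 1, where 1 is 0.8 m; "rx", "ry", "rz": the turn, a rotation vector about the tool's x, y, z normalised to -1 to 1, where 1 is 120 degrees. A call has exactly 5 rows; each row is the pose to reach, as a shift and turn from the pose commanded when the call began, along the tool's axes at that moment; what a row does not reach only later rows make up. A row lasts 1/8 s, in which the tool goes at most 62.5 mm and 10.7 degrees, less where a joint would pass 70% of its speed; a pose out of reach is approached as far as the arm can. A call with a number of a shift or a turn outside -1 to 1 is refused whole. A call with a gripper value outside its range is refused whole. "hand" is the closure, from -1 (fully open) to 1 (shut), set as the call begins (left out, the last holds). The fingers move at their own pace and stop on an object; "grip_force" is the grip in N (left out, the last holds). Time passes only in rows, so rows that repeat a pose let the fingers close, or fill a call up. It gives the time, the measured TCP pose, the force, the opening and the grip force at its end, in the units of the state.
- env.get_state(): the state, without advancing time (a new reading comes with each control period).
- env.snapshot(name): name is "side" or "top"; returns the picture (480x640x3 uint8, red, green, blue); there is no depth.
- env.calibration(name): a dict with "camera_matrix" (3x3 intrinsics, pixels), "D" ([k1, k2, p1, p2, k3] as OpenCV has them; the pictures are not rectified), "R" (3x3) and "t" (3): a world point X has camera coordinates R X + t. Camera axes: x right, y down, z forward; pixel columns grow to the right and rows downward; lengths in mm; the calibration is good to about 2 mm. A picture is of the moment at which its call begins. calibration takes no time and is no camera call.
- env.job_done(): hands the job in; it is judged then, once.
The state is a dict: "t": time; "joints": joint angles; "qd": joint speeds; "effort": joint torques, N m; "tcp_pos": TCP position; "tcp_rot": TCP orientation; "force": force on the tool from outside, world axes, zero at the start; "torque": the same for the moment, N m; "width": finger opening in mm; "grip_force": force on a finger pad.
Only numpy, scipy, OpenCV 4.12 (cv2) and the standard library are available. Lean on these libraries where they do the work, as an engineer would, in place of code of your own. Each camera call takes 0.05 s, during which the arm holds its last target. There are 200 camera calls.

## Working session

There is one attempt and no reset: what is moved stays moved. The work goes in short steps, Python scripts to look and compute and a tool call to move; the robot and the scene stay as the last step left them, time stands still between calls to the robot, and variables do not carry over. Pictures are saved under pics/ and viewed, at most 10 in all, crops included, and the job is handed in when it is done.

Besides the shell and the picture viewer there is one more tool, called as name([rows], argument=value, ...), one row to a line, values as JSON. apply_moves: Moves the arm, as the interface text tells. Its arguments: {"type":"object","properties":{"deltas":{"type":"array"},"hand":{"type":"number"},"grip_force":{"type":"number"}},"required":["deltas"]}

```bash
mkdir -p pics; python3 - <<'E'
from station import env
import cv2
for n in("top","side"):
    cv2.imwrite(f"pics/{n}0.png",env.snapshot(n)[:,:,::-1]); c=env.calibration(n); print(c)
s=env.get_state();print(s, env.finger_overhang)
E
```

```text
{'camera_matrix': array([[568.55983601,   0.        , 326.70704513],
       [  0.        , 568.55983601, 234.85425074],
       [  0.        ,   0.        ,   1.        ]]), 'D': array([0.06079929, 0.        , 0.        , 0.        , 0.        ]), 'R': array([[-0.02743019, -0.99917835, -0.02983622],
       [-0.98301368,  0.03238087, -0.18065321],
       [ 0.1814709 ,  0.02437406, -0.98309421]]), 't': array([-40.37480223, 537.37114627, 910.8943706 ])}
{'camera_matrix': array([[487.53423745,   0.        , 310.38386364],
       [  0.        , 487.53423745, 237.76615899],
       [  0.        ,   0.        ,   1.        ]]), 'D': array([0.00640622, 0.        , 0.        , 0.        , 0.        ]), 'R': array([[ 0.95765475, -0.28722151,  0.02002978],
       [-0.16785669, -0.61348125, -0.77166371],
       [ 0.23392631,  0.73562528, -0.63571529]]), 't': array([-515.03777228,  106.64011224,  915.84800495])}
{'t': 0.1, 'joints': array([ 1.49920217,  0.50176059, -0.42680744,  1.551348  ,  0.22079241,
        1.13832353, -0.21030696]), 'qd': array([ 0.00150817, -0.0027426 , -0.0005159 , -0.00298142, -0.00033829,
       -0.00097091,  0.0012952 ]), 'effort': array([-1.11274602e-02, -5.70814848e+01, -5.83828121e+00, -2.81751966e+01,
        1.06599054e-02,  5.54829516e-03,  3.54719748e-05]), 'tcp_pos': array([ 213.31942853, -613.29272339,  212.85796794]), 'tcp_rot': array([-3.09592169e+00, -5.23205392e-01,  3.67632055e-04]), 'force': array([-0.79555647,  0.90042982,  0.5455241 ]), 'torque': array([-0.02204896,  0.05592688, -0.01413136]), 'grip_force': 0.0, 'width': 85.50971843849081} 14.0
```

View pics/top0.png

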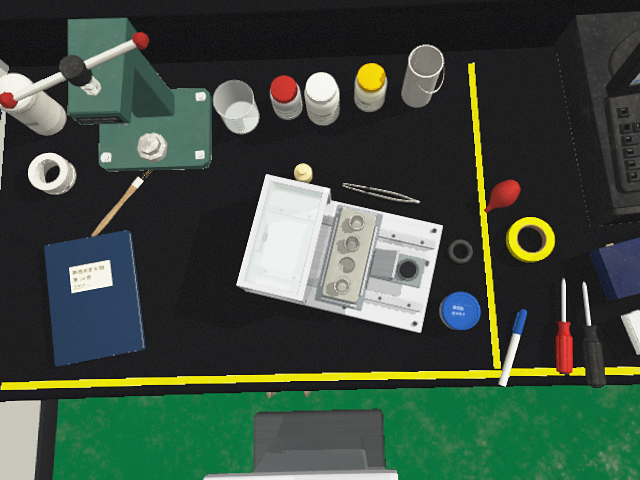

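View pics/side0.png

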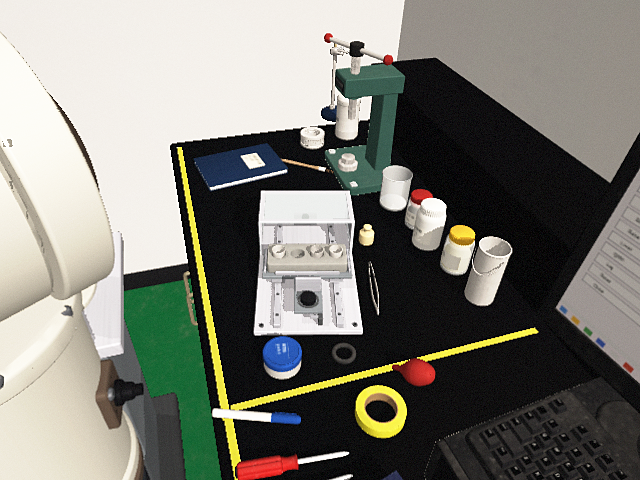

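Top view: slide with hood at the left (about 285,238), button at (408,268), and the plate's outer end between (443,222) and (421,331). Side view: button at (308,298).

```bash
python3 - <<'E'
import cv2
a=cv2.imread("pics/top0.png")[165:340,230:480]; b=cv2.imread("pics/side0.png")[180:350,240:390]
cv2.imwrite("pics/a.png",cv2.resize(a,(800,560),interpolation=cv2.INTER_CUBIC))
cv2.imwrite("pics/b.png",cv2.resize(b,(525,595),interpolation=cv2.INTER_CUBIC))
E
```

```text
(no output)
```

View pics/a.png

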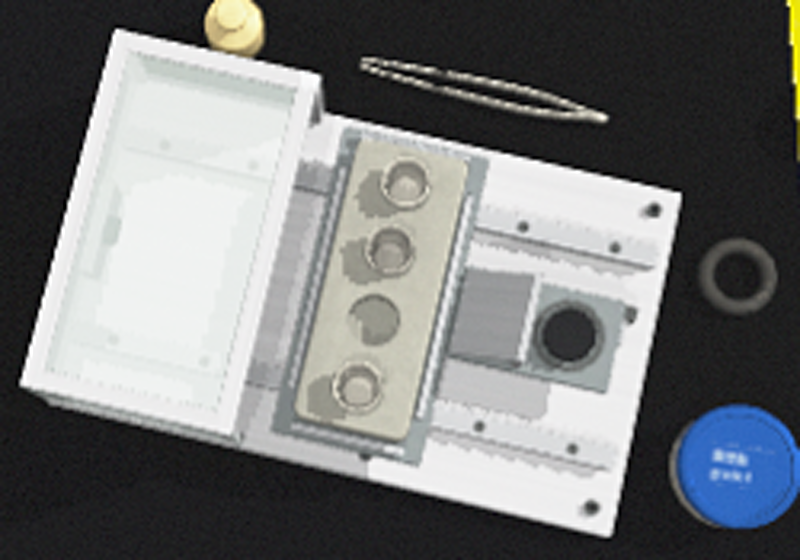

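View pics/b.png

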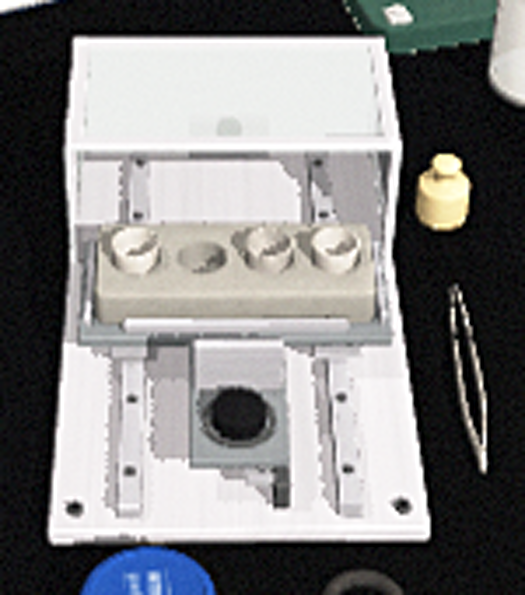

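Zooms: outer-end plate corners at top px (443.1,225) and (420.9,332.2); button is a dark disc with a grey rim. Push plate is between button and block, about 21 mm ahead.

```bash
cat > h.py <<'E'
from station import env
import cv2, numpy as np
from scipy.spatial.transform import Rotation as Ro
def ray(n,p):
    c=env.calibration(n)
    u=cv2.undistortPoints(np.array([[p]],float),c["camera_matrix"],c["D"])[0,0]
    return -c["R"].T@c["t"], c["R"].T@np.array([*u,1])
def plane(n,p,z):
    o,d=ray(n,p); return o+d*(z-o[2])/d[2]
def tri(p,q):
    (a,d),(b,e)=ray("top",p),ray("side",q)
    s=np.linalg.lstsq(np.c_[d,-e],b-a,rcond=None)[0]
    return (a+s[0]*d+b+s[1]*e)/2, np.linalg.norm(a+s[0]*d-b-s[1]*e)
def disc(img,box,th=70):
    x0,y0,x1,y1=box; g=img[y0:y1,x0:x1].max(2)
    n,l,st,c=cv2.connectedComponentsWithStats((g<th).astype(np.uint8))
    i=1+np.argmax(st[1:,4]); return c[i]+[x0,y0], st[i]
E
python3 - <<'E'
from h import *
T=cv2.imread("pics/top0.png");S=cv2.imread("pics/side0.png")
p,st=disc(T,(396,255,422,282));q,st2=disc(S,(296,286,322,308))
print(p,st,q,st2); print("tri",*tri(p,q)); print(plane("top",p,54),plane("side",q,54))
P=lambda x,y,z:plane("top",(230+x/3.2,165+y/3.2),z)
for z in(6,10):
    a,b=P(682,192,z),P(611,535,z); e=a-b; print("w",np.linalg.norm(e),"ang",np.degrees(np.arctan2(e[1],e[0]))+90, "endmid",(a+b)/2)
h=[P(118,30,98),P(322,75,98),P(238,437,98),P(22,385,98)]
for a,b in((h[0],h[3]),(h[1],h[2])): e=a-b; print(np.linalg.norm(e),np.degrees(np.arctan2(e[1],e[0]))+90,(a+b)/2)
for i,j in((0,1),(3,2)): e=h[i]-h[j]; print(np.linalg.norm(e),np.degrees(np.arctan2(e[1],e[0])))
a=[P(408,185,76),P(357,390,76)]; e=a[0]-a[1]; print("cruc",np.degrees(np.arctan2(e[1],e[0]))+90)
# side view plate outer corners
Q=lambda x,y,z:plane("side",(240+x/3.5,180+y/3.5),z)
a,b=Q(428,533,10),Q(50,533,10);e=a-b;print("side",np.linalg.norm(e),np.degrees(np.arctan2(e[1],e[0]))+90,(a+b)/2)
E
```

```text
[407.4368932  269.36893204] [  4   6  16  17 206] [307.53233831 297.98507463] [  2   5  18  15 201]
tri [ 474.08938283 -189.06252011   48.01851576] 1.5151211802251128
[ 472.62937159 -188.23938215   54.        ] [ 473.1608736  -194.50313659   54.        ]
w 190.33079493375948 ang 74.946354106318 endmid [ 462.66177146 -235.3559601     6.        ]
w 189.55816678944197 ang 74.94635410631798 endmid [ 462.25247514 -234.72508283   10.        ]
186.35539793653734 74.78116451078927 [540.44416911  61.62009206  98.        ]
187.06985793549057 75.66644787640716 [512.41287    -43.09194815  98.        ]
106.95593346362645 75.20190218412094
109.84341121729949 74.82981418912286
cruc 74.18897257055721
side 187.50882252068266 74.25167665310549 [ 464.14008431 -233.18141267   10.        ]
```

```bash
cat >> h.py <<'E'
U=np.array([np.cos(np.radians(75)),np.sin(np.radians(75)),0])
O=np.array([501.7,-86,0])
def goal(s,ztip,yaw=75):
    st=env.get_state(); R0=Ro.from_rotvec(st["tcp_rot"])
    c,sn=np.cos(np.radians(yaw)),np.sin(np.radians(yaw))
    R1=Ro.from_matrix(np.array([[c,sn,0],[sn,-c,0],[0,0,-1]]))
    d=R0.inv().apply(O+s*U+[0,0,ztip+14]-st["tcp_pos"])
    print("shift",(d/800).round(4),"turn",((R0.inv()*R1).as_rotvec()/np.radians(120)).round(4))
def rep():
    s=env.get_state(); d=s["tcp_pos"]-O; R=Ro.from_rotvec(s["tcp_rot"]).as_matrix()
    print("t",s["t"],"s",(d@U).round(2),"lat",(d@[-U[1],U[0],0]).round(2),"ztip",(d[2]-14).round(2),"yaw",np.degrees(np.arctan2(R[1,0],R[0,0])).round(2),"Fu",(s["force"]@U).round(2),"F",s["force"].round(2),s["width"])
E
python3 -c "
from h import *
goal(-103,130)"
```

```text
shift [ 0.4847 -0.3974  0.0868] turn [-8.000e-04 -4.000e-04 -4.651e-01]
```

apply_moves([
  {"x": 0.048,"y": -0.04,"rz": -0.046},
  {"x": 0.097,"y": -0.08,"rz": -0.093},
  {"x": 0.145,"y": -0.12,"rz": -0.14},
  {"x": 0.194,"y": -0.16,"rz": -0.186},
  {"x": 0.242,"y": -0.2,"rz": -0.232},
], hand=1, grip_force=40)

```text
validation failed for argument at $.de...
```

```bash
python3 -c "
from h import *
rep();goal(-103,130)"
```

```text
t 0.1 s -583.96 lat 142.08 ztip 198.86 yaw 19.18 Fu 0.66 F [-0.8   0.9   0.55] 85.50971843849081
shift [ 0.4847 -0.3974  0.0868] turn [-8.000e-04 -4.000e-04 -4.651e-01]
```

Each row probably needs all six keys.

apply_moves([
  {"x": 0.048,"y": -0.04,"z": 0,"rx": 0,"ry": 0,"rz": -0.046},
  {"x": 0.097,"y": -0.08,"z": 0,"rx": 0,"ry": 0,"rz": -0.093},
  {"x": 0.145,"y": -0.12,"z": 0,"rx": 0,"ry": 0,"rz": -0.14},
  {"x": 0.194,"y": -0.16,"z": 0,"rx": 0,"ry": 0,"rz": -0.186},
  {"x": 0.242,"y": -0.2,"z": 0,"rx": 0,"ry": 0,"rz": -0.232},
], hand=1, grip_force=40)

```text
t: 0.72
tcp_pos: [344.4, -397.4, 213.5]
tcp_rot: [-2.878, -1.258, 0.0]
force: [-0.0, -0.6, -0.3]
width: -0.2
grip_force: 0.0
```

```bash
python3 -c "
from h import *
rep();goal(-103,130)"
```

```text
t 0.725 s -341.55 lat 71.36 ztip 199.54 yaw 47.21 Fu -0.63 F [-0.03 -0.64 -0.32] -0.17912908981558243
shift [ 0.3054 -0.0601  0.087 ] turn [-2.000e-04 -1.000e-04 -2.316e-01]
```

apply_moves([
  {"x": 0.061,"y": -0.012,"z": 0.017,"rx": 0,"ry": 0,"rz": -0.046},
  {"x": 0.122,"y": -0.024,"z": 0.034,"rx": 0,"ry": 0,"rz": -0.093},
  {"x": 0.183,"y": -0.036,"z": 0.052,"rx": 0,"ry": 0,"rz": -0.139},
  {"x": 0.244,"y": -0.048,"z": 0.07,"rx": 0,"ry": 0,"rz": -0.186},
  {"x": 0.3054,"y": -0.06,"z": 0.087,"rx": 0,"ry": 0,"rz": -0.2316},
])

```text
t: 1.35
tcp_pos: [475.6, -186.5, 143.6]
tcp_rot: [-2.493, -1.912, 0.0]
force: [1.6, -0.4, 0.4]
width: -0.3
grip_force: 0.0
```

```bash
python3 -c "
from h import *
rep();goal(-103,62)
cv2.imwrite('pics/s1.png',cv2.resize(env.snapshot('side')[180:350,240:390,::-1],(525,595)))"
```

```text
t 1.35 s -103.79 lat -0.84 ztip 129.58 yaw 74.97 Fu 0.03 F [ 1.63 -0.41  0.39] -0.3022772883361899
shift [ 0.001  -0.001   0.0845] turn [-0.0001  0.0001 -0.0003]
```

View pics/s1.png

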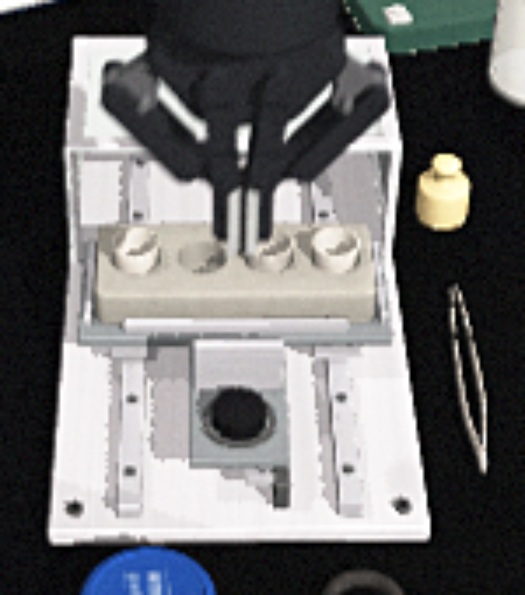

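The shut fingers hang in line with the tongue (tips at crop 243,250), high above the button. Descending.

apply_moves([
  {"x": 0,"y": -0.001,"z": 0.017,"rx": 0,"ry": 0,"rz": 0},
  {"x": 0,"y": -0.001,"z": 0.035,"rx": 0,"ry": 0,"rz": 0},
  {"x": 0,"y": -0.001,"z": 0.052,"rx": 0,"ry": 0,"rz": 0},
  {"x": 0,"y": -0.001,"z": 0.07,"rx": 0,"ry": 0,"rz": 0},
  {"x": 0,"y": -0.001,"z": 0.084,"rx": 0,"ry": 0,"rz": 0},
])

```text
t: 2.02
tcp_pos: [474.0, -187.9, 75.9]
tcp_rot: [-2.496, -1.907, 0.001]
force: [-0.1, -0.8, 0.5]
width: -0.1
grip_force: 0.0
```

```bash
python3 -c "
from h import *
rep();goal(-103,46)
t=env.snapshot('top')[200:320,340:460,::-1];s=env.snapshot('side')[230:350,250:370,::-1]
cv2.imwrite('pics/s2.png',cv2.resize(np.hstack([t,s]),(800,400)))"
```

```text
t 2.025 s -105.63 lat 0.38 ztip 61.89 yaw 74.75 Fu -0.81 F [-0.06 -0.82  0.48] -0.09432062773143732
shift [0.0033 0.0005 0.0199] turn [-0.0004 -0.     -0.0021]
```

View pics/s2.png

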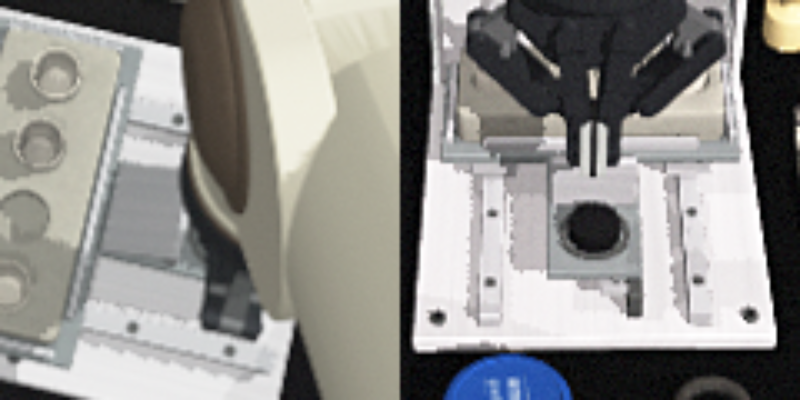

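The side view shows the tips at about px (308.5,281.6), seemingly ahead of the button (308,298); I'll check with the projection.

```bash
python3 -c "
from h import *
c=env.calibration('side')
pr=lambda X:cv2.projectPoints(np.array([X],float),cv2.Rodrigues(c['R'])[0],c['t'],c['camera_matrix'],c['D'])[0].ravel().round(1)
p=env.get_state()['tcp_pos']-[0,0,14]
for ds in(-11,0,11): print('tip',ds,pr(p+ds*U))
for z in (54,46,40): print(z,pr(O-108*U+[0,0,z]))
for z in (66,76): print('face',pr(O-87*U+[0,0,z]))
for s in(-109,-112,-115):print(s,pr(O+s*U+[0,0,54]))
print(tri((0,0),(0,0))[1]>0,(plane('side',(308.5,281.6),62)-O)@U)
"
```

```text
tip -11 [306.8 296.6]
tip 0 [306.6 292. ]
tip 11 [306.5 287.5]
54 [307.2 296.2]
46 [307.1 299.4]
40 [307.1 301.7]
face [307.  282.8]
face [307.1 278.8]
-109 [307.2 296.7]
-112 [307.2 297.9]
-115 [307.3 299.2]
True -79.8690953252597
```

```bash
python3 -c "
from h import *
c=env.calibration('side')
im=env.snapshot('side')[:,:,::-1].copy(); x0,y0,k=250,215,6
v=cv2.resize(im[y0:y0+100,x0:x0+130],None,fx=k,fy=k,interpolation=cv2.INTER_NEAREST)
def m(X,col):
    p=cv2.projectPoints(np.array([X],float),cv2.Rodrigues(c['R'])[0],c['t'],c['camera_matrix'],c['D'])[0].ravel()
    cv2.circle(v,(int((p[0]-x0+.5)*k),int((p[1]-y0+.5)*k)),4,col,-1)
st=env.get_state();p=st['tcp_pos'];L=np.array([-U[1],U[0],0]);rep()
for a in(-11,11):
  for b in(-14.5,14.5): m(p+a*U+b*L-[0,0,14],(0,0,255))
m(p,(0,255,0))
m(O-108*U+[0,0,54],(255,0,0))
for b in (-23,23): m(O-87*U+b*L+[0,0,76],(255,0,255))
cv2.imwrite('pics/s3.png',v)"
```

```text
t 2.175 s -105.04 lat 0.47 ztip 62.37 yaw 74.81 Fu 0.77 F [ 1.77  0.32 -0.12] 0.2682706852709461
```

View pics/s3.png

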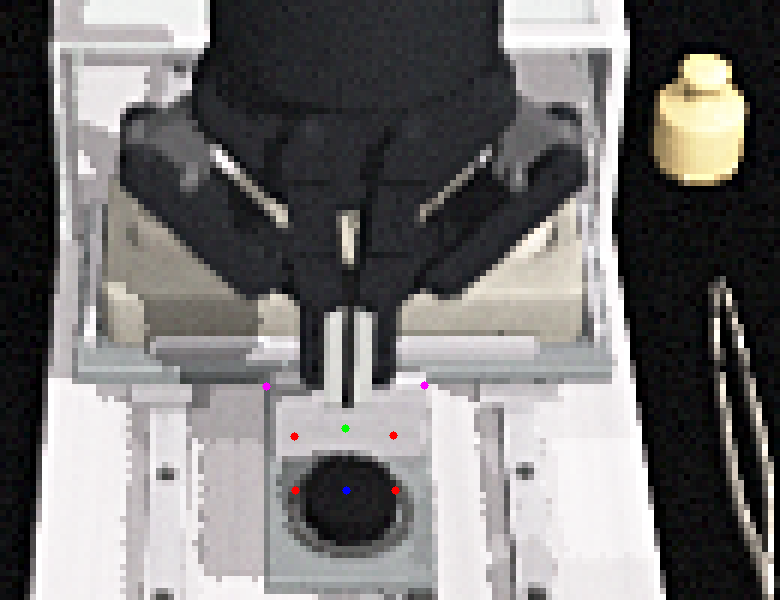

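Visible tips end near (345,400) in this crop, 14 px above the projected tip points. I'll triangulate a knuckle visible in both views to resolve it.

```bash
python3 -c "
from h import *
rep()
t=env.snapshot('top')[:,:,::-1]; x0,y0=360,220
v=cv2.resize(t[y0:y0+100,x0:x0+130],None,fx=6,fy=6,interpolation=cv2.INTER_CUBIC)
c=env.calibration('top');st=env.get_state();p=st['tcp_pos'];L=np.array([-U[1],U[0],0])
def m(X,col):
    p=cv2.projectPoints(np.array([X],float),cv2.Rodrigues(c['R'])[0],c['t'],c['camera_matrix'],c['D'])[0].ravel()
    cv2.circle(v,(int((p[0]-x0+.5)*6),int((p[1]-y0+.5)*6)),4,col,-1)
for h in (0,40,80):
  for b in(-60,0,60): m(p+b*L+[0,0,h],(0,h*3,255))
m(O-108*U+[0,0,54],(255,0,0))
cv2.imwrite('pics/t3.png',v)
for T in((409.6,294.5),(407,290),(405,296)):
  X,e=tri(T,(275,240)); print(((X-O)@U).round(1),((X-O)@L).round(1),X[2].round(1),e)
"
```

```text
t 2.175 s -105.04 lat 0.47 ztip 62.37 yaw 74.81 Fu 0.77 F [ 1.77  0.32 -0.12] 0.2682706852709461
-106.3 53.5 180.6 1.2328337742540911
-102.0 50.8 177.6 4.688064425704749
-100.7 55.2 175.7 4.064002114477577
```

View pics/t3.png

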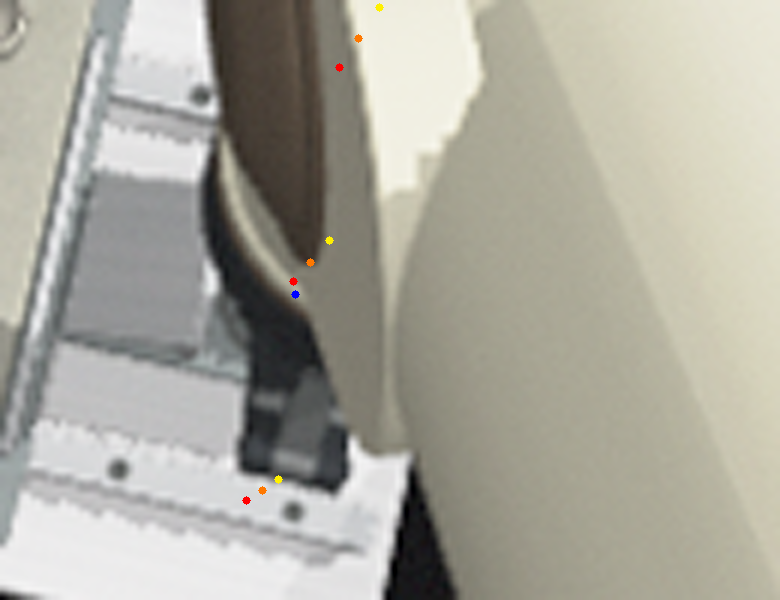

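The views agree on the tool's s (≈ −105), so it is the height that looks off. I'll go down in small steps and watch the force.

apply_moves([
  {"x": 0,"y": 0,"z": 0.002,"rx": 0,"ry": 0,"rz": 0},
  {"x": 0,"y": 0,"z": 0.004,"rx": 0,"ry": 0,"rz": 0},
  {"x": 0,"y": 0,"z": 0.006,"rx": 0,"ry": 0,"rz": 0},
  {"x": 0,"y": 0,"z": 0.008,"rx": 0,"ry": 0,"rz": 0},
  {"x": 0,"y": 0,"z": 0.01,"rx": 0,"ry": 0,"rz": 0},
])

```text
t: 2.85
tcp_pos: [474.5, -187.5, 68.9]
tcp_rot: [2.495, 1.908, 0.0]
force: [0.1, -0.1, 0.1]
width: 0.1
grip_force: 0.0
```

```bash
python3 -c "
from h import *
rep()
im=env.snapshot('side')[:,:,::-1]; old=cv2.imread('pics/side0.png')
d=np.abs(im.astype(int)-old).max(2)[:,304:312].mean(1); print([(r,int(d[r])) for r in range(272,302)])"
```

```text
t 2.85 s -105.07 lat -0.03 ztip 54.93 yaw 74.82 Fu -0.04 F [ 0.14 -0.08  0.14] 0.06921925804111684
[(272, 79), (273, 69), (274, 71), (275, 84), (276, 79), (277, 70), (278, 97), (279, 71), (280, 69), (281, 69), (282, 59), (283, 52), (284, 49), (285, 25), (286, 4), (287, 7), (288, 4), (289, 5), (290, 2), (291, 5), (292, 4), (293, 5), (294, 4), (295, 5), (296, 3), (297, 5), (298, 5), (299, 5), (300, 5), (301, 5)]
```

apply_moves([
  {"x": 0,"y": 0,"z": 0.003,"rx": 0,"ry": 0,"rz": 0},
  {"x": 0,"y": 0,"z": 0.005,"rx": 0,"ry": 0,"rz": 0},
  {"x": 0,"y": 0,"z": 0.007,"rx": 0,"ry": 0,"rz": 0},
  {"x": 0,"y": 0,"z": 0.009,"rx": 0,"ry": 0,"rz": 0},
  {"x": 0,"y": 0,"z": 0.01,"rx": 0,"ry": 0,"rz": 0},
])

```text
t: 3.52
tcp_pos: [474.5, -187.5, 60.9]
tcp_rot: [-2.495, -1.908, 0.0]
force: [-0.1, -0.4, 0.4]
width: -0.0
grip_force: 0.0
```

```bash
python3 -c "
from h import *
rep()
im=env.snapshot('side')[:,:,::-1]; old=cv2.imread('pics/side0.png')
d=np.abs(im.astype(int)-old).max(2)[:,304:312].mean(1); print([(r,int(d[r])) for r in range(280,310)])"
```

```text
t 3.525 s -105.06 lat 0.03 ztip 46.9 yaw 74.82 Fu -0.46 F [-0.11 -0.45  0.43] -0.031244124631049475
[(280, 70), (281, 64), (282, 63), (283, 64), (284, 60), (285, 58), (286, 56), (287, 57), (288, 55), (289, 5), (290, 6), (291, 4), (292, 6), (293, 6), (294, 7), (295, 5), (296, 4), (297, 5), (298, 7), (299, 5), (300, 4), (301, 5), (302, 5), (303, 7), (304, 6), (305, 5), (306, 4), (307, 5), (308, 4), (309, 4)]
```

apply_moves([
  {"x": 0,"y": 0,"z": 0.003,"rx": 0,"ry": 0,"rz": 0},
  {"x": 0,"y": 0,"z": 0.006,"rx": 0,"ry": 0,"rz": 0},
  {"x": 0,"y": 0,"z": 0.009,"rx": 0,"ry": 0,"rz": 0},
  {"x": 0,"y": 0,"z": 0.011,"rx": 0,"ry": 0,"rz": 0},
  {"x": 0,"y": 0,"z": 0.013,"rx": 0,"ry": 0,"rz": 0},
])

```text
t: 4.2
tcp_pos: [474.5, -187.5, 50.5]
tcp_rot: [-2.495, -1.908, -0.0]
force: [0.8, 0.1, -0.1]
width: -0.2
grip_force: 0.0
```

```bash
python3 -c "
from h import *
rep()
im=env.snapshot('side')[:,:,::-1]; old=cv2.imread('pics/side0.png')
d=np.abs(im.astype(int)-old).max(2)[:,304:312].mean(1); print([(r,int(d[r])) for r in range(285,305)])"
```

```text
t 4.2 s -105.03 lat -0.03 ztip 36.49 yaw 74.82 Fu 0.27 F [ 0.78  0.07 -0.13] -0.17839994004208232
[(285, 64), (286, 60), (287, 67), (288, 68), (289, 62), (290, 57), (291, 119), (292, 144), (293, 47), (294, 12), (295, 6), (296, 6), (297, 7), (298, 5), (299, 5), (300, 6), (301, 6), (302, 7), (303, 6), (304, 6)]
```

apply_moves([
  {"x": 0,"y": 0,"z": 0.002,"rx": 0,"ry": 0,"rz": 0},
  {"x": 0,"y": 0,"z": 0.004,"rx": 0,"ry": 0,"rz": 0},
  {"x": 0,"y": 0,"z": 0.006,"rx": 0,"ry": 0,"rz": 0},
  {"x": 0,"y": 0,"z": 0.008,"rx": 0,"ry": 0,"rz": 0},
  {"x": 0,"y": 0,"z": 0.01,"rx": 0,"ry": 0,"rz": 0},
])

```text
t: 4.88
tcp_pos: [474.6, -187.5, 42.5]
tcp_rot: [2.495, 1.909, 0.0]
force: [-0.3, -0.2, 0.5]
width: -0.1
grip_force: 0.0
```

```bash
python3 -c "
from h import *
rep()
s=env.snapshot('side')[260:320,270:350,::-1]; cv2.imwrite('pics/s5.png',cv2.resize(s,(640,480),interpolation=cv2.INTER_CUBIC))"
```

```text
t 4.875 s -105.03 lat -0.04 ztip 28.51 yaw 74.82 Fu -0.23 F [-0.29 -0.16  0.53] -0.14209667242955942
```

View pics/s5.png

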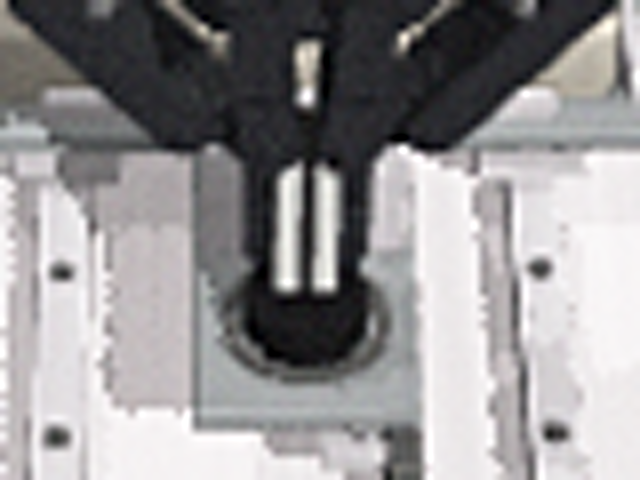

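Tips are now over the front half of the cap (crop 305,293; cap centre about 305,315), no contact yet. Continuing gently.

apply_moves([
  {"x": 0,"y": 0,"z": 0.002,"rx": 0,"ry": 0,"rz": 0},
  {"x": 0,"y": 0,"z": 0.004,"rx": 0,"ry": 0,"rz": 0},
  {"x": 0,"y": 0,"z": 0.006,"rx": 0,"ry": 0,"rz": 0},
  {"x": 0,"y": 0,"z": 0.007,"rx": 0,"ry": 0,"rz": 0},
  {"x": 0,"y": 0,"z": 0.0075,"rx": 0,"ry": 0,"rz": 0},
])

```text
t: 5.55
tcp_pos: [474.5, -187.5, 36.6]
tcp_rot: [-2.495, -1.908, 0.0]
force: [-1.5, 0.4, 2.7]
width: 0.4
grip_force: 1.3
```

```bash
python3 -c "
from h import *
rep()"
```

```text
t 5.55 s -105.04 lat 0.01 ztip 22.58 yaw 74.82 Fu 0.04 F [-1.46  0.44  2.66] 0.3739147609364976
```

Contact (2.7 N). Press about 7 mm further.

apply_moves([
  {"x": 0,"y": 0,"z": 0.0025,"rx": 0,"ry": 0,"rz": 0},
  {"x": 0,"y": 0,"z": 0.005,"rx": 0,"ry": 0,"rz": 0},
  {"x": 0,"y": 0,"z": 0.007,"rx": 0,"ry": 0,"rz": 0},
  {"x": 0,"y": 0,"z": 0.009,"rx": 0,"ry": 0,"rz": 0},
  {"x": 0,"y": 0,"z": 0.009,"rx": 0,"ry": 0,"rz": 0},
])

```text
t: 6.18
tcp_pos: [474.6, -187.5, 29.4]
tcp_rot: [2.495, 1.908, -0.0]
force: [-1.3, 0.7, 3.7]
width: 0.6
grip_force: 2.2
```

```bash
python3 -c "
from h import *
rep()"
```

```text
t 6.175 s -105.07 lat -0.06 ztip 15.4 yaw 74.81 Fu 0.33 F [-1.3   0.69  3.66] 0.5539666300049992
```

apply_moves([
  {"x": 0,"y": 0,"z": 0.001,"rx": 0,"ry": 0,"rz": 0},
  {"x": 0,"y": 0,"z": 0.002,"rx": 0,"ry": 0,"rz": 0},
  {"x": 0,"y": 0,"z": 0.002,"rx": 0,"ry": 0,"rz": 0},
  {"x": 0,"y": 0,"z": 0.002,"rx": 0,"ry": 0,"rz": 0},
  {"x": 0,"y": 0,"z": 0.002,"rx": 0,"ry": 0,"rz": 0},
])

```text
t: 6.8
tcp_pos: [474.6, -187.5, 28.5]
tcp_rot: [2.495, 1.908, -0.001]
force: [-3.8, 1.1, 11.5]
width: -0.1
grip_force: 5.6
```

```bash
python3 -c "
from h import *
rep()"
```

```text
t 6.8 s -105.06 lat -0.14 ztip 14.45 yaw 74.82 Fu 0.08 F [-3.82  1.11 11.47] -0.06022946804505712
```

Fully down (11.5 N, bottomed). Ease 0.8 mm and start pushing gently.

apply_moves([
  {"x": 0.002,"y": 0,"z": -0.0008,"rx": 0,"ry": 0,"rz": 0},
  {"x": 0.006,"y": 0,"z": -0.0008,"rx": 0,"ry": 0,"rz": 0},
  {"x": 0.01,"y": 0,"z": -0.0008,"rx": 0,"ry": 0,"rz": 0},
  {"x": 0.015,"y": 0,"z": -0.0008,"rx": 0,"ry": 0,"rz": 0},
  {"x": 0.02,"y": 0,"z": -0.0008,"rx": 0,"ry": 0,"rz": 0},
])

```text
t: 7.42
tcp_pos: [478.7, -172.1, 28.5]
tcp_rot: [2.495, 1.908, -0.0]
force: [-1.8, -0.1, 6.8]
width: -0.4
grip_force: 3.0
```

```bash
cat >> h.py <<'E'
def block():
    "block/carriage s from the top view: centroid of the beige block at z=58"
    im=env.snapshot("top").astype(int); return im
E
python3 -c "
from h import *
rep()
im=env.snapshot('side')[:,:,::-1]; old=cv2.imread('pics/side0.png')
for r in (266,270): print(r)
# shift of the block/front strip between images
tpl=old[250:276,262:296]; res=cv2.matchTemplate(im[225:280,255:305].copy(),tpl,cv2.TM_CCOEFF_NORMED); print(cv2.minMaxLoc(res)[1::2],'start (7,25)')
cv2.imwrite('pics/x.png',im)"
```

```text
t 7.425 s -89.07 lat -0.09 ztip 14.54 yaw 74.81 Fu -0.56 F [-1.79 -0.1   6.76] -0.44644876553881735
266
270
(0.16059131920337677, (0, 0)) start (7,25)
```

```bash
cat >> h.py <<'E'
def crucs(im):
    "row of the dark nest/beige pixels: beige mask centroid, box, in the top view (RGB)"
    r,g,b=[im[170:330,240:390,i].astype(int) for i in range(3)]
    m=((r-b>12)&(r>120)&(r<235)).astype(np.uint8); n,l,st,c=cv2.connectedComponentsWithStats(m)
    i=1+np.argmax(st[1:,4]); return st[i].tolist(), (c[i]+[240,170]).round(1)
E
python3 -c "
from h import *
print(crucs(cv2.imread('pics/top0.png')[:,:,::-1]))
im=env.snapshot('top');print(crucs(im)); rep()
"
```

```text
([82, 39, 54, 93, 2517], array([349.8, 255.2]))
([77, 37, 49, 65, 1478], array([342.2, 234.8]))
t 7.525 s -88.25 lat -0.08 ztip 14.55 yaw 74.86 Fu 0.88 F [-1.65  1.36  5.68] -0.4440132712663228
```

Block shifted ~5 px (~9 mm): carriage is moving with the button down. Continue.

apply_moves([
  {"x": 0.0075,"y": 0,"z": 0,"rx": 0,"ry": 0,"rz": 0},
  {"x": 0.015,"y": 0,"z": 0,"rx": 0,"ry": 0,"rz": 0},
  {"x": 0.0225,"y": 0,"z": 0,"rx": 0,"ry": 0,"rz": 0},
  {"x": 0.03,"y": 0,"z": 0,"rx": 0,"ry": 0,"rz": 0},
  {"x": 0.0375,"y": 0,"z": 0,"rx": 0,"ry": 0,"rz": 0},
])

```text
t: 8.15
tcp_pos: [486.5, -143.0, 28.5]
tcp_rot: [2.495, 1.908, -0.001]
force: [-2.4, -0.5, 5.0]
width: 0.2
grip_force: 3.1
```

```bash
python3 -c "
from h import *
rep();print(crucs(env.snapshot('top')))"
```

```text
t 8.15 s -58.96 lat -0.1 ztip 14.55 yaw 74.82 Fu -1.08 F [-2.42 -0.46  5.04] 0.23929126596729813
([109, 10, 41, 115, 2138], array([375.3, 229.5]))
```

```bash
python3 -c "
from h import *
def at_s(n,p,s):
    o,d=ray(n,p); k=(s-(o-O)@U)/(d@U); return (o+k*d)[2].round(1)
for row in(225,230,233,235): print(row,[at_s('side',(308,row),s) for s in(-105-43,-105-38,-105)])
print('tip',at_s('side',(308.5,281.6),-116),at_s('side',(308.5,281.6),-108))
X=plane('top',(349.8,255.2),58);print('block start s',(X-O)@U)
"
```

```text
225 [np.float64(243.2), np.float64(239.3), np.float64(209.6)]
230 [np.float64(234.0), np.float64(230.0), np.float64(199.7)]
233 [np.float64(228.4), np.float64(224.4), np.float64(193.7)]
235 [np.float64(224.7), np.float64(220.6), np.float64(189.6)]
tip 97.7 89.8
block start s -8.639461625086998
```

Clearance to the hood is fine. Estimated travel ≈104 mm, so about 62 mm remain.

apply_moves([
  {"x": 0.0075,"y": 0,"z": 0,"rx": 0,"ry": 0,"rz": 0},
  {"x": 0.015,"y": 0,"z": 0,"rx": 0,"ry": 0,"rz": 0},
  {"x": 0.0225,"y": 0,"z": 0,"rx": 0,"ry": 0,"rz": 0},
  {"x": 0.03,"y": 0,"z": 0,"rx": 0,"ry": 0,"rz": 0},
  {"x": 0.0375,"y": 0,"z": 0,"rx": 0,"ry": 0,"rz": 0},
])

```text
t: 8.82
tcp_pos: [494.4, -113.9, 28.5]
tcp_rot: [2.495, 1.908, -0.001]
force: [-2.9, -0.4, 5.6]
width: 0.1
grip_force: 3.2
```

```bash
python3 -c "
from h import *
rep()"
```

```text
t 8.825 s -28.89 lat -0.16 ztip 14.53 yaw 74.82 Fu -1.1 F [-2.89 -0.36  5.56] 0.06733351918624839
```

apply_moves([
  {"x": 0.005,"y": 0,"z": 0,"rx": 0,"ry": 0,"rz": 0},
  {"x": 0.01,"y": 0,"z": 0,"rx": 0,"ry": 0,"rz": 0},
  {"x": 0.015,"y": 0,"z": 0,"rx": 0,"ry": 0,"rz": 0},
  {"x": 0.02,"y": 0,"z": 0,"rx": 0,"ry": 0,"rz": 0},
  {"x": 0.025,"y": 0,"z": 0,"rx": 0,"ry": 0,"rz": 0},
])

```text
t: 9.45
tcp_pos: [499.6, -94.6, 28.5]
tcp_rot: [2.495, 1.909, -0.001]
force: [-2.6, -0.2, 6.7]
width: 0.2
grip_force: 3.2
```

```bash
python3 -c "
from h import *
rep()"
```

```text
t 9.45 s -8.89 lat -0.19 ztip 14.55 yaw 74.82 Fu -0.82 F [-2.6  -0.15  6.71] 0.15986437201328293
```

Slower now, 1.6 mm per row.

apply_moves([
  {"x": 0.002,"y": 0,"z": 0,"rx": 0,"ry": 0,"rz": 0},
  {"x": 0.004,"y": 0,"z": 0,"rx": 0,"ry": 0,"rz": 0},
  {"x": 0.006,"y": 0,"z": 0,"rx": 0,"ry": 0,"rz": 0},
  {"x": 0.008,"y": 0,"z": 0,"rx": 0,"ry": 0,"rz": 0},
  {"x": 0.01,"y": 0,"z": 0,"rx": 0,"ry": 0,"rz": 0},
])

```text
t: 10.07
tcp_pos: [501.7, -86.9, 28.5]
tcp_rot: [-2.495, -1.909, 0.0]
force: [-3.5, -0.2, 6.8]
width: -0.1
grip_force: 3.2
```

apply_moves([
  {"x": 0.002,"y": 0,"z": 0,"rx": 0,"ry": 0,"rz": 0},
  {"x": 0.004,"y": 0,"z": 0,"rx": 0,"ry": 0,"rz": 0},
  {"x": 0.006,"y": 0,"z": 0,"rx": 0,"ry": 0,"rz": 0},
  {"x": 0.0075,"y": 0,"z": 0,"rx": 0,"ry": 0,"rz": 0},
  {"x": 0.009,"y": 0,"z": 0,"rx": 0,"ry": 0,"rz": 0},
])

```text
t: 10.7
tcp_pos: [504.0, -80.7, 28.6]
tcp_rot: [2.495, 1.907, 0.0]
force: [-0.8, -3.7, 4.0]
width: -0.4
grip_force: 2.3
```

```bash
python3 -c "
from h import *
rep()"
```

```text
t 10.7 s 5.74 lat -0.89 ztip 14.57 yaw 74.79 Fu -3.75 F [-0.8  -3.67  3.96] -0.4206041172535442
```

apply_moves([
  {"x": 0.001,"y": 0,"z": 0,"rx": 0,"ry": 0,"rz": 0},
  {"x": 0.001,"y": 0,"z": 0,"rx": 0,"ry": 0,"rz": 0},
  {"x": 0.001,"y": 0,"z": 0,"rx": 0,"ry": 0,"rz": 0},
  {"x": 0.001,"y": 0,"z": 0,"rx": 0,"ry": 0,"rz": 0},
  {"x": 0.001,"y": 0,"z": 0,"rx": 0,"ry": 0,"rz": 0},
])

```text
t: 11.32
tcp_pos: [504.2, -79.4, 28.5]
tcp_rot: [2.495, 1.908, 0.001]
force: [0.8, -3.4, 4.6]
width: -0.1
grip_force: 2.3
```

```bash
python3 -c "
from h import *
rep()
im=env.snapshot('side')[190:320,240:370,::-1]; t=env.snapshot('top')[170:300,235:365,::-1]
cv2.imwrite('pics/f.png',cv2.resize(np.hstack([t,im]),(800,400),interpolation=cv2.INTER_CUBIC))"
```

```text
t 11.325 s 7.03 lat -0.68 ztip 14.54 yaw 74.82 Fu -3.1 F [ 0.77 -3.41  4.58] -0.08413559120789206
```

Force rose to ~3 N but the tool still moves: either the tip is slipping on the stopped cap or it isn't home yet. Pushing gently on until the force rises firmly.

apply_moves([
  {"x": 0.001,"y": 0,"z": 0,"rx": 0,"ry": 0,"rz": 0},
  {"x": 0.002,"y": 0,"z": 0,"rx": 0,"ry": 0,"rz": 0},
  {"x": 0.003,"y": 0,"z": 0,"rx": 0,"ry": 0,"rz": 0},
  {"x": 0.0035,"y": 0,"z": 0,"rx": 0,"ry": 0,"rz": 0},
  {"x": 0.004,"y": 0,"z": 0,"rx": 0,"ry": 0,"rz": 0},
])

```text
t: 12.05
tcp_pos: [504.1, -78.9, 28.5]
tcp_rot: [2.496, 1.905, -0.005]
force: [-1.2, -8.4, 8.2]
width: 0.1
grip_force: 5.8
```

```bash
python3 -c "
from h import *
rep()
a=cv2.imread('pics/f.png');t=env.snapshot('top')[170:300,235:365,::-1];im=env.snapshot('side')[190:320,240:370,::-1]
b=cv2.resize(np.hstack([t,im]),(800,400),interpolation=cv2.INTER_CUBIC);cv2.imwrite('pics/f2.png',b)
d=np.abs(a.astype(int)-b).max(2);print('hood-region diff',d[60:330,30:200].mean(),d.mean())
print(cv2.phaseCorrelate(*[cv2.cvtColor(x[40:340,20:220].copy(),cv2.COLOR_BGR2GRAY).astype(np.float64) for x in(a,b)]))"
```

```text
t 12.05 s 7.52 lat -0.49 ztip 14.53 yaw 74.72 Fu -8.46 F [-1.21 -8.44  8.19] 0.1424594984180728
hood-region diff 6.016470588235294 5.210559375
((-0.1961072057120532, 0.12077033578682972), 0.4874725264200308)
```

Firm stop now: 8.5 N with almost no motion, so it is home. Let the button up while keeping light forward pressure.

apply_moves([
  {"x": -0.001,"y": 0,"z": -0.002,"rx": 0,"ry": 0,"rz": 0},
  {"x": -0.001,"y": 0,"z": -0.005,"rx": 0,"ry": 0,"rz": 0},
  {"x": -0.001,"y": 0,"z": -0.008,"rx": 0,"ry": 0,"rz": 0},
  {"x": -0.001,"y": 0,"z": -0.011,"rx": 0,"ry": 0,"rz": 0},
  {"x": -0.001,"y": 0,"z": -0.014,"rx": 0,"ry": 0,"rz": 0},
])

```text
t: 12.78
tcp_pos: [502.6, -78.4, 38.6]
tcp_rot: [-2.496, -1.906, 0.005]
force: [-0.0, -5.8, -3.7]
width: -0.2
grip_force: 2.6
```

```bash
python3 -c "
from h import *
rep()"
```

```text
t 12.775 s 7.58 lat 1.1 ztip 24.58 yaw 74.75 Fu -5.59 F [-0.05 -5.78 -3.71] -0.16341394380008087
```

apply_moves([
  {"x": -0.003,"y": 0,"z": -0.002,"rx": 0,"ry": 0,"rz": 0},
  {"x": -0.007,"y": 0,"z": -0.005,"rx": 0,"ry": 0,"rz": 0},
  {"x": -0.008,"y": 0,"z": -0.02,"rx": 0,"ry": 0,"rz": 0},
  {"x": -0.008,"y": 0,"z": -0.045,"rx": 0,"ry": 0,"rz": 0},
  {"x": -0.008,"y": 0,"z": -0.08,"rx": 0,"ry": 0,"rz": 0},
])

```text
t: 13.4
tcp_pos: [502.8, -82.8, 105.2]
tcp_rot: [-2.495, -1.909, -0.0]
force: [0.5, -0.7, 0.4]
width: -0.3
grip_force: 0.0
```

apply_moves([
  {"x": -0.05,"y": 0,"z": -0.05,"rx": 0,"ry": 0,"rz": 0},
  {"x": -0.11,"y": 0,"z": -0.09,"rx": 0,"ry": 0,"rz": 0},
  {"x": -0.18,"y": 0,"z": -0.1,"rx": 0,"ry": 0,"rz": 0},
  {"x": -0.25,"y": 0,"z": -0.1,"rx": 0,"ry": 0,"rz": 0},
  {"x": -0.3,"y": 0,"z": -0.1,"rx": 0,"ry": 0,"rz": 0},
])

```text
t: 14.02
tcp_pos: [439.3, -317.7, 185.6]
tcp_rot: [2.495, 1.904, -0.0]
force: [0.3, 1.1, -0.1]
width: 0.1
grip_force: 0.0
```

```bash
python3 -c "
from h import *
rep()
s=env.snapshot('side')[:,:,::-1].copy();t=env.snapshot('top')[:,:,::-1].copy()
cv2.imwrite('pics/tf.png',t);cv2.imwrite('pics/sf.png',s)
cv2.imwrite('pics/fin.png',cv2.resize(np.hstack([t[160:340,230:430],s[180:360,230:430]]),(800,360),interpolation=cv2.INTER_CUBIC))"
```

```text
t 14.025 s -239.96 lat 0.34 ztip 171.58 yaw 74.7 Fu 1.18 F [ 0.29  1.14 -0.12] 0.07236776045684623
```

View pics/fin.png

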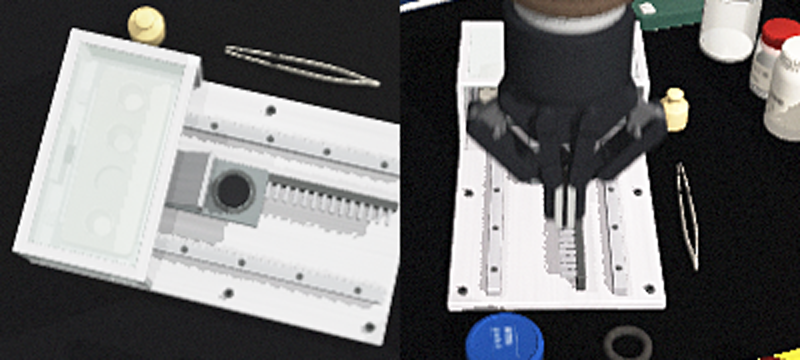

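Carriage is under the hood with all crucibles in the block, button up at top px (347,255), bystanders in place. One numeric check of the home position.

```bash
python3 -c "
from h import *
T=cv2.imread('pics/tf.png');p,st=disc(T,(337,243,359,267));X=plane('top',p,54)-O
a,_=disc(cv2.imread('pics/top0.png'),(396,255,422,282));Y=plane('top',a,54)-O
print('button s now',X@U,'start',Y@U,'travel',(X-Y)@U)
print('block mid s',(plane('top',(288.5,239.5),72)-O)@U,'start block',(plane('top',(230+382/3.2,165+287.5/3.2),76)-O)@U)"
```

```text
button s now -2.8615338607190903 start -106.27969197021413 travel 103.41815810949505
block mid s 95.03485993461136 start block -8.254938112629976
```

Block centre is at s = 95.0 mm, which is exactly the home position, and the travel was 103 mm. Handing in.

```bash
python3 -c "
from station import env
print(env.job_done())"
```

```text
the job is handed in; nothing more can be done
None
```

The carriage was pushed 103 mm to the end stop with the button held down, then the button was let up to lock it there; the final pictures show the block at the 95 mm home point and the crucibles and bystanders in place, and the job is handed in, with no verdict returned.

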